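# Count along the tin rack by fingertip and push the red tin into the third gap

## Task

Starting at the end of the tin rack nearest the wooden shoe-shine box, run closed fingertips lightly along the dark metal rail over the first gap and the second (count filled and empty gaps alike) and stop over the third, going no farther. Then push the dark red tin along the cabinet top into that third gap until it is fully home against the back of the rack, flat all the way and never lifted. Leave the other things where they are, and finish clear of everything.

Things in the scene. Friction and masses are not known exactly. Their poses are not given: they have to be found in the camera images.
- rack: Low wooden tin rack fixed on the cabinet top, 414 mm long (its y), 100 deep (x; front faces -x), 44 high; origin mid-underside, z up. Seven dividers 6 mm thick, 36 high, rounded front ends at x = -50 mm, make six gaps 62 mm wide, open in front, no floor, 42 deep. Gap centres: y = +170, +102, +34, -34, -102, -170 mm. Gap +102 holds the black tin, gap -170 the tan tin. Trough behind the gaps.
- rack_stop (a point): Middle of the face of the back stop at the rear of all the gaps, 11 mm above the cabinet top; the face is the plane x = -8 mm of the rack's frame. A tin that is home touches it: the tin's centre is then at x = -35 mm in the rack's frame and its front edge still stands 12 mm out of the gap.
- rail: Rigid, fixed, straight dark steel bar on top of the dividers above the front of the gaps: 414 mm long (rack y), 14 wide (x), 8 thick, smooth; origin at its centre, at x = -39, z = 40 mm in the rack's frame, so its top is 44 mm above the cabinet top. Flush brass pins mark the dividers. Free height under it 36 mm.
- shine_box: Wooden shoe-shine box with dark lid, brass latch and raised foot block, 280 x 190 mm, 240 high in all, fixed; stands beyond one end of the rack, left (+y) or right (-y); a cardboard shoe box is beyond the other end. Origin mid-underside. Gaps are counted from the rack's end nearest to it.
- shoe_box: Closed cardboard shoe box with a dark lid, 318 x 193 mm, 114 mm high, fixed, beyond the rack's other end; origin at the middle of its underside.
- red_tin: The dark red flat round polish tin to be pushed: diameter 54 mm, height 22 mm, about 60 g, loose, flat on the cabinet top in front of the rack; origin at the middle of its underside. It slides easily and stops where it is left.
- black_tin_center (a point): Centre of the black tin, same size, lying home in a gap of the rack. Leave alone.
- tan_tin_center (a point): Centre of the tan tin, same size, lying home in a gap of the rack. Leave alone.
- brush_center (a point): Centre of the horsehair brush, 160 x 50 mm, 42 mm high, lying bristles down in front of the rack near its left end, its length roughly across the rack's. Leave alone.
- jar_center (a point): Centre of the amber cream jar with black lid, diameter 50 mm, 48 mm high, standing in front of the rack near its right end. Leave alone.
- applicator_center (a point): Centre of the green silicone applicator, 125 x 28 x 20 mm, lying in the trough of the rack. Leave alone.
- dauber_center (a point): Centre of the wooden dauber with round bristle head, 137 x 34 x 28 mm, lying in the trough of the rack. Leave alone.
There are look-alikes about, which are no part of the job. What is shaped like the red_tin but blue or turquoise is not meant.

How it is judged:
By the outcome, as a careful person would: the job done as asked, in the order asked, and still so for the second after the job is handed in, with the robot touching nothing.
It also fails if it takes over 64 s, if anything falls off the work surface, if the arm or the gripper's body presses on something with over 40 N, if the wrist force passes 120 N, or if a joint passes its speed limit or range.

## Robot

A 7-joint arm with a two-finger parallel gripper is mounted at the origin on the work surface. World frame = base frame: x ahead of the robot, y to its left, z up, the work surface at z = 0. Lengths are in m, angles in rad, forces in N, time in s.
With the tool pointing down it reaches from about 0.4 to 0.875 m from the base axis. Payload 19.3 kg.
Tool frame: the origin (TCP) lies midway between the tips of the shut fingers; the grasp point (between the pads) lies bot.grip_point_offset behind it (bot.grip_point_offset is the distance from the TCP to the grasp point, in m); z points along the fingers, y is the direction in which the jaws open and shut (so a half turn about z gives the same grasp; the last joint's range is limited). The gripper opens to 85 mm and grips with 20 to 120 N. Pads are 22 mm wide; open, the fingers measure 114 mm over their backs; the gripper's body (76 mm by 85 mm) begins 54 mm behind the grasp point. The pads swing forward as they close: fully open they stand 13 mm farther back than shut.
Start: joints at [1.049, 0.521, -0.036, 1.599, 0.021, 1.021, -0.113], TCP at [0.273, -0.562, 0.231] pointing down, gripper open.
Joint ranges: [-2.91, 2.91], [-0.3, 2.13], [-1.5, 1.42], [0.17, 2.43], [-1.26, 4.41], [0.16, 1.93], [-2.52, 2.52]. Speed limits (rad/s): [1.89, 1.89, 2.39, 2.39, 3.01, 3.01, 3.01].

## Interface

Orientations are given as [roll, pitch, yaw] about the fixed x, y, z axes, in that order (R = Rz(yaw) Ry(pitch) Rx(roll)).
In Python, from workcell import bot gives the robot as it stands.
- The arm moves only by the tool servo_tool, never from a script. Its argument "rows" is a list that holds one entry, the list of rows, each a list of 6 numbers: the shift along the tool's x, y, z in cm, then the turn, a rotation vector about the tool's x, y, z in degrees. A call has 1 to 5 rows; each row shifts and turns the commanded pose from where the row before left it, along the tool's axes as they then stand; what a row does not reach is not made up. A row lasts 1/8 s, in which the tool goes at most 62.5 mm and 10.7 degrees, less where a joint would pass 70% of its speed; a pose out of reach is approached as far as the arm can. A call is refused whole if a number of a shift passes 6.25 or a number of a turn 10.7, either way. A call with a gripper value outside its range is refused whole. "grip" is the opening, from -1 (shut) to 1 (fully open), so that 0 is half open, set as the call begins (left out, the last holds). The fingers move at their own pace and stop on an object; "squeeze" is the grip in N (left out, the last holds). Time passes only in rows, so rows that do not move let the fingers close. It gives the time, the measured TCP pose, the force and the opening at its end, in the units of the state.
- bot.observe(): the state, without advancing time (a new reading comes with each control period).
- bot.grab_frame(name): name is "scene" or "side" or "wrist"; returns a dict with "image" (384x512x3 uint8, red, green, blue), "K" (3x3 intrinsics, pixels), "R" (3x3) and "t" (3): a world point X has camera coordinates R X + t; the wrist camera has in their place "mount" (4x4, takes a point from camera to tool coordinates, whose origin is the TCP and whose axes are the flange's). Camera axes: x right, y down, z forward; pixel columns grow to the right and rows downward; lengths in m; the calibration is good to about 2 mm. A picture is of the moment at which its call begins: read the wrist's pose just before it. There is no depth.
- bot.job_done(): hands the job in, once; it reports no verdict.
The state is a dict: "clock": time; "qpos": joint angles; "qd": joint speeds; "joint_efforts": joint torques, N m; "position": TCP position; "tool_rot": TCP orientation; "force": force on the tool from outside, world axes, zero at the start; "moment": the same for the moment, N m; "grip_width": finger opening in m.
Only numpy, scipy, OpenCV 4.12 (cv2) and the standard library are available. Lean on these libraries where they do the work, as an engineer would, in place of code of your own. Each camera call takes 0.05 s, during which the arm holds its last target.

## Working session

There is one attempt and no reset: what is moved stays moved. The work goes in short steps, Python scripts to look and compute and a tool call to move; the robot and the scene stay as the last step left them, time stands still between calls to the robot, and variables do not carry over. Pictures are saved under pics/ and viewed, and the job is handed in when it is done.

Besides the shell and the picture viewer there is one more tool, called by a JSON object that holds its "fn" and its "kwargs", one argument or row to a line. servo_tool: Moves the arm, as the interface text tells. Its arguments: {"type":"object","properties":{"rows":{"type":"array"},"grip":{"type":"number"},"squeeze":{"type":"number"}},"required":["rows"]}

```bash
ls; mkdir -p pics
python3 - <<'E'
from workcell import bot
import cv2,numpy as np
print(bot.observe(), bot.grip_point_offset)
for n in ("scene","side","wrist"):
    f=bot.grab_frame(n); cv2.imwrite(f"pics/{n}0.png",f["image"][:,:,::-1])
    print(n,{k:np.round(np.array(v),4).tolist() for k,v in f.items() if k!="image"})
E
```

```text
pics
{'clock': 0.0, 'qpos': array([ 1.04880382,  0.52198768, -0.03634981,  1.60000805,  0.02119262,
        1.02110524, -0.11284406]), 'qd': array([ 3.54175759e-04, -3.61616443e-05, -3.52624319e-04, -4.91409254e-04,
        7.75028709e-04,  5.90349864e-04, -2.61993827e-03]), 'joint_efforts': array([ 1.75697722e-03, -9.27095962e+01,  1.98094994e+00, -3.69923723e+01,
        1.79210433e-02,  8.25743802e-03,  8.30128943e-05]), 'position': array([ 0.27269298, -0.56199428,  0.23074187]), 'tool_rot': array([-3.14047076e+00,  6.34108882e-05,  4.51754089e-01]), 'force': array([ 0.59576915, -0.38902444, -0.55461143]), 'moment': array([ 0.01345878,  0.00712993, -0.00990457]), 'grip_width': 0.08563212955836673} 0.0187
scene {'K': [[416.5381, 0.0, 261.3568], [0.0, 416.5381, 187.359], [0.0, 0.0, 1.0]], 'R': [[0.7373, 0.6754, -0.0184], [0.4371, -0.4976, -0.7492], [-0.5152, 0.5443, -0.6621]], 't': [-0.3969, -0.1637, 1.4688]}
side {'K': [[443.6612, 0.0, 251.3249], [0.0, 443.6612, 195.5699], [0.0, 0.0, 1.0]], 'R': [[-0.9475, -0.3191, 0.0194], [-0.1693, 0.4494, -0.8772], [0.2712, -0.8344, -0.4798]], 't': [0.4923, 0.1509, 1.3495]}
wrist {'K': [[284.0504, 0.0, 253.5774], [0.0, 284.0504, 195.374], [0.0, 0.0, 1.0]], 'mount': [[0.0, -0.9534, -0.3017, 0.0772], [1.0, 0.0005, -0.0014, -0.0007], [0.0015, -0.3017, 0.9534, -0.1421], [0.0, 0.0, 0.0, 1.0]]}
```

View pics/scene0.png

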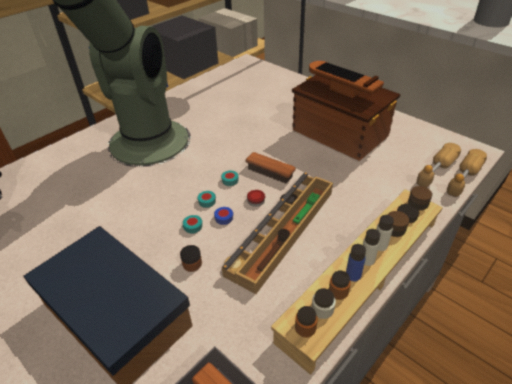

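View pics/side0.png

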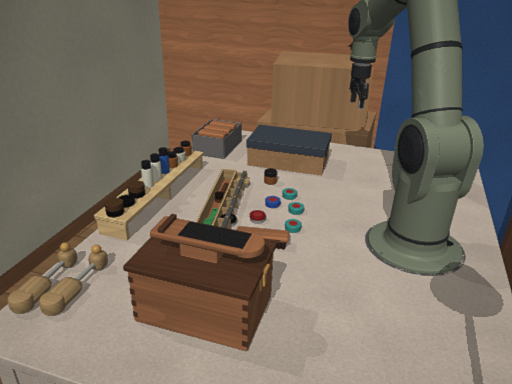

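View pics/wrist0.png

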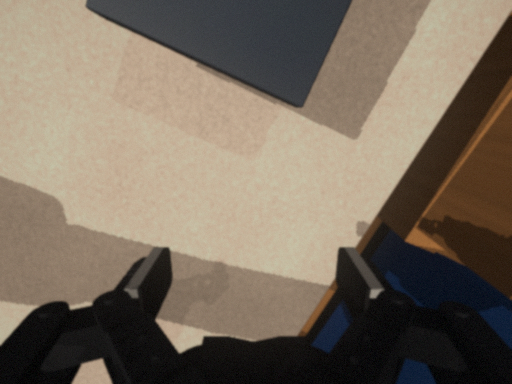

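Run:
```python
import cv2
a=cv2.imread("pics/scene0.png")[140:300,170:350]; cv2.imwrite("pics/sc_z.png",cv2.resize(a,None,fx=3.7,fy=3.7,interpolation=cv2.INTER_CUBIC))
a=cv2.imread("pics/side0.png")[160:245,180:320]; cv2.imwrite("pics/si_z.png",cv2.resize(a,None,fx=5.7,fy=5.7,interpolation=cv2.INTER_CUBIC))
```

```text
(no output)
```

View pics/sc_z.png

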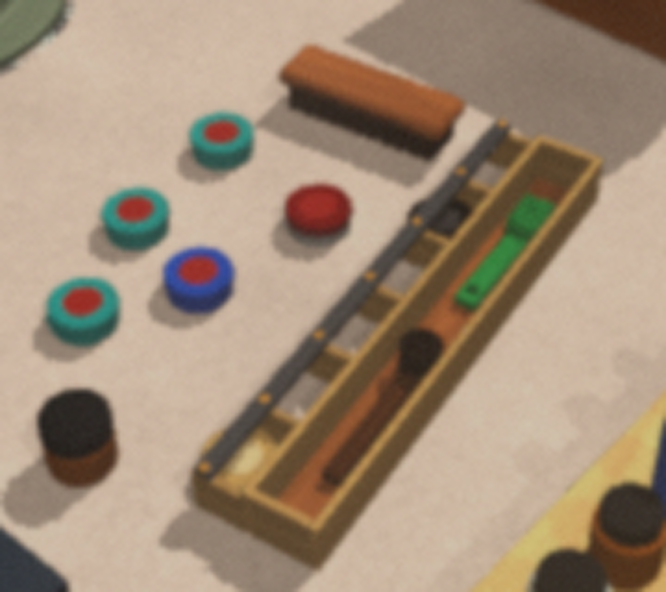

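View pics/si_z.png

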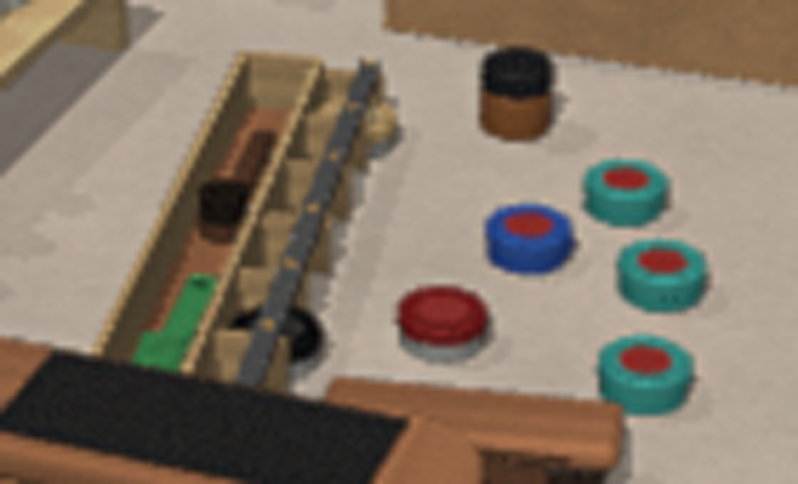

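```bash
cat > h.py <<'E'
import numpy as np,cv2
S=dict(K=np.array([[416.5381,0,261.3568],[0,416.5381,187.359],[0,0,1]]),R=np.array([[0.7373,0.6754,-0.0184],[0.4371,-0.4976,-0.7492],[-0.5152,0.5443,-0.6621]]),t=np.array([-0.3969,-0.1637,1.4688]))
D=dict(K=np.array([[443.6612,0,251.3249],[0,443.6612,195.5699],[0,0,1]]),R=np.array([[-0.9475,-0.3191,0.0194],[-0.1693,0.4494,-0.8772],[0.2712,-0.8344,-0.4798]]),t=np.array([0.4923,0.1509,1.3495]))
def ray(f,u,v,z):
    c=-f["R"].T@f["t"]; d=f["R"].T@np.linalg.inv(f["K"])@np.array([u,v,1.]); s=(z-c[2])/d[2]; return c+s*d
def wcam(f,pos,rpy):
    from scipy.spatial.transform import Rotation as Ro
    T=np.eye(4);T[:3,:3]=Ro.from_euler("xyz",rpy).as_matrix();T[:3,3]=pos
    C=np.linalg.inv(T@f["mount"]); return dict(K=f["K"],R=C[:3,:3],t=C[:3,3])
E
python3 - <<'E'
from h import *
p=np.array([(503,125),(460,171),(416,220),(369,275),(319,335),(264,398),(204,467)])/3.7-.5+.5/3.7+[170,140]
P=np.array([ray(S,*q,.044) for q in p])[:,:2]; print(P.round(4)); print(np.linalg.norm(np.diff(P,axis=0),axis=1))
y=np.array([204,136,68,0,-68,-136,-204])/1e3
A=np.polyfit(y,P[:,0],1),np.polyfit(y,P[:,1],1); print(A, np.arctan2(-A[0][0],A[1][0]))
q=np.array([(366,66),(350,110),(333,156),(313,208),(292,262),(267,323)])/5.7-.5+.5/5.7+[180,160]
for u in q: print('side',ray(D,*u,.044).round(4))
a=cv2.imread("pics/scene0.png");
for n,f in(("scene",S),("side",D)):
    a=cv2.imread(f"pics/{n}0.png"); h=cv2.cvtColor(a,cv2.COLOR_BGR2HSV)
    m=(((h[...,0]<8)|(h[...,0]>172))&(h[...,1]>150)&(h[...,2]>60)).astype('uint8')
    k,l,s,c=cv2.connectedComponentsWithStats(m)
    for i in range(1,k):
        if s[i][4]>25: print(n,s[i],c[i].round(1),ray(f,*c[i],.022).round(4))
print('brush',ray(S,170+372/3.7,140+92/3.7,.042), [ray(S,170+a/3.7,140+b/3.7,.042).round(3) for a,b in((283,76),(308,47),(464,103),(440,132))])
print('jar',ray(S,170+76/3.7,140+422/3.7,.048))
print('tins',[ray(S,170+a/3.7,140+b/3.7,.022).round(3) for a,b in((221,133),(135,210),(198,272),(83,302))])
E
```

```text
[[ 0.5566  0.1778]
 [ 0.5662  0.1109]
 [ 0.5767  0.0453]
 [ 0.589  -0.0221]
 [ 0.6021 -0.0895]
 [ 0.6136 -0.1561]
 [ 0.6253 -0.2232]]
[0.06753878 0.06646007 0.06849008 0.06872392 0.06753785 0.06809476]
(array([-0.1713183 ,  0.58992428]), array([ 0.98306153, -0.02240158])) 0.17253743080289718
side [ 0.6248 -0.2204  0.044 ]
side [ 0.6126 -0.155   0.044 ]
side [ 0.6009 -0.0913  0.044 ]
side [ 0.589  -0.0242  0.044 ]
side [0.5777 0.0404 0.044 ]
side [0.5665 0.1079 0.044 ]
scene [248 191  16  12 154] [255.5 196.1] [0.4955 0.0223 0.022 ]
scene [202 194   9   5  34] [205.9 196.1] [ 0.3868 -0.0734  0.022 ]
scene [219 210   9   6  44] [223.1 212.5] [ 0.4738 -0.0869  0.022 ]
scene [188 218   9   7  43] [191.8 220.9] [ 0.4331 -0.1664  0.022 ]
side [250 211  15   9 114] [257.  215.1] [0.4895 0.0329 0.022 ]
side [289 221   8   4  27] [292.6 222.7] [0.3691 0.0375 0.022 ]
brush [0.44841752 0.14137681 0.042     ] [array([0.377, 0.108, 0.042]), array([0.365, 0.152, 0.042]), array([0.515, 0.18 , 0.042]), array([0.524, 0.139, 0.042])]
jar [ 0.53891443 -0.25604723  0.048     ]
tins [array([0.373, 0.037, 0.022]), array([ 0.39 , -0.074,  0.022]), array([ 0.478, -0.089,  0.022]), array([ 0.436, -0.167,  0.022])]
```

Run:
```python
import cv2
a=cv2.imread("pics/scene0.png")[50:220,230:420]; cv2.imwrite("pics/sc_b.png",cv2.resize(a,None,fx=3.5,fy=3.5,interpolation=cv2.INTER_CUBIC))
```

```text
(no output)
```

View pics/sc_b.png

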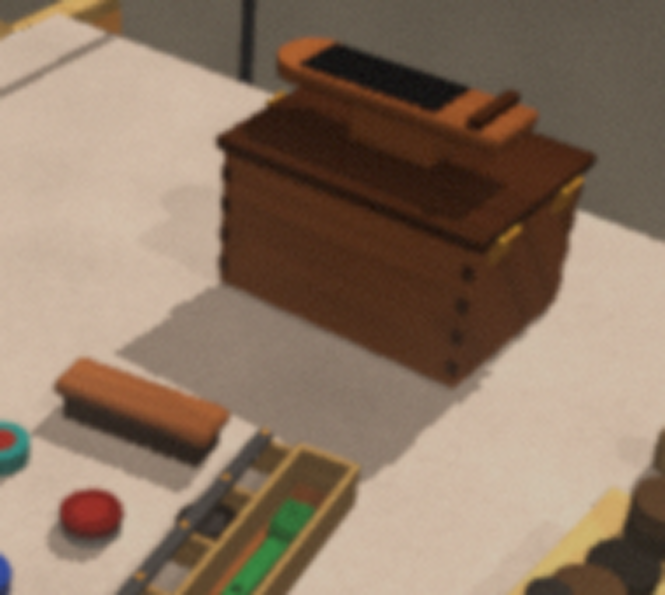

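Run:
```python
from h import *
for u,v in((455,385),(225,280)): print(ray(S,230+u/3.5,50+v/3.5,0))
o=np.array([.590,-.0228]);ex=np.array([.985,.172]);ey=np.array([-.172,.985])
for n,y in(("start",.197),("g1",.17),("g3",.034)): print(n,o+ey*y)
print('pre-gap', o+ex*(-.085+.039)+ey*.034,'home',o+ex*.004+ey*.034)
for p in((.4955,.0223),(.4895,.0329)): print((np.array(p)-o)@ex-.039,(np.array(p)-o)@ey)
```

```text
[0.61681198 0.39305124 0.        ]
[0.3434436  0.38879965 0.        ]
start [0.556116 0.171245]
g1 [0.56076 0.14465]
g3 [0.584152 0.01069 ]
pre-gap [0.538842 0.002778] home [0.588092 0.011378]
-0.12432529999999997 0.060677499999999995
-0.12841209999999997 0.07215049999999999
```

{"fn": "servo_tool", "kwargs": {
  "rows": [
    [[0,0,0,0,0,8],[0,0,0,0,0,8],[2.8,-5,0,0,0,0],[2.8,-5,0,0,0,0],[2.8,-5,0,0,0,0]]
  ],
  "grip": -1
}}

```text
clock: 0.78
position: [0.3302, -0.3983, 0.2311]
tool_rot: [-3.141, 0.0, 0.172]
force: [2.0, -1.3, 0.4]
grip_width: 0.0001
```

{"fn": "servo_tool", "kwargs": {
  "rows": [
    [[2.8,-5,0,0,0,0],[2.8,-5,0,0,0,0],[2.8,-5,0,0,0,0],[2.8,-5,0,0,0,0],[2.8,-5,0,0,0,0]]
  ]
}}

```text
clock: 1.4
position: [0.4252, -0.128, 0.2314]
tool_rot: [3.141, -0.0, 0.172]
force: [0.4, -1.0, 0.1]
grip_width: -0.0003
```

{"fn": "servo_tool", "kwargs": {
  "rows": [
    [[2.8,-5,0,0,0,0],[2.8,-5,0,0,0,0],[0,0,0,0,0,0],[0,0,0,0,0,0]]
  ]
}}

```text
clock: 1.9
position: [0.4626, -0.022, 0.2311]
tool_rot: [3.141, 0.001, 0.173]
force: [-0.8, -0.3, -0.3]
grip_width: 0.0002
```

Run:
```python
from workcell import bot
import cv2,numpy as np,pickle
o=bot.observe(); f=bot.grab_frame("wrist"); pickle.dump((o,f),open("w1.pkl","wb"))
print(o["clock"],o["position"],o["tool_rot"],o["force"],o["grip_width"])
cv2.imwrite("pics/w1.png",f["image"][:,:,::-1])
```

```text
1.9 [ 0.46259413 -0.02202272  0.23114124] [3.14138104e+00 5.91602091e-04 1.72665665e-01] [-0.80625702 -0.28890372 -0.26957375] 0.00021803150342264243
```

View pics/w1.png

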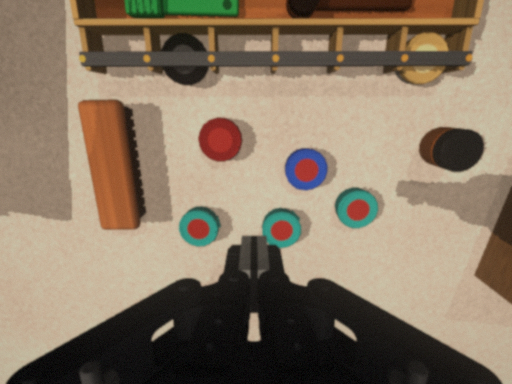

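```bash
cat > m.py <<'E'
from h import *
import sys,pickle
def pins(f,C):
    h=cv2.cvtColor(f["image"],cv2.COLOR_RGB2HSV); im=f["image"]
    return h
def red(f,C,z=.022):
    h=cv2.cvtColor(f["image"],cv2.COLOR_RGB2HSV)
    m=(((h[...,0]<8)|(h[...,0]>172))&(h[...,1]>150)&(h[...,2]>60)).astype('uint8')
    k,l,s,c=cv2.connectedComponentsWithStats(m)
    i=1+np.argmax([ (s[j][4] if s[j][2]<70 and s[j][3]<70 else 0) for j in range(1,k)]); 
    cs,_=cv2.findContours((l==i).astype('uint8'),cv2.RETR_EXTERNAL,cv2.CHAIN_APPROX_NONE)
    P=np.array([ray(C,*q[0],z)[:2] for q in cs[0]]); 
    (cx,cy),r=cv2.minEnclosingCircle((P*1000).astype('float32'))
    return s[i],c[i],ray(C,*c[i],z)[:2],(cx/1e3,cy/1e3,r)
E
python3 - <<'E'
from m import *
o,f=pickle.load(open("w1.pkl","rb")); C=wcam(f,o["position"],o["tool_rot"])
print(red(f,C))
h=cv2.cvtColor(f["image"],cv2.COLOR_RGB2HSV)[50:68]
m=((h[...,0]>10)&(h[...,0]<30)&(h[...,1]>140)&(h[...,2]>120)).astype('uint8')
k,l,s,c=cv2.connectedComponentsWithStats(m)
for i in range(1,k):
    if s[i][4]>5: print(s[i],c[i].round(1)+[0,50],ray(C,c[i][0],c[i][1]+50,.044).round(4))
E
```

```text
(array([ 199,  119,   42,   42, 1373], dtype=int32), array([219.88710852, 139.16605972]), array([0.49236737, 0.02605755]), (0.4922132568359375, 0.026039237976074218, 25.72628402709961))
[80  5  6  7 29] [82.3 58.2] [0.5538 0.1785 0.044 ]
[144   5   6   7  36] [146.4  58.1] [0.5656 0.1118 0.044 ]
[208   5   7   7  37] [210.7  57.9] [0.5775 0.045  0.044 ]
[272   5   7   7  38] [275.2  57.8] [ 0.5892 -0.022   0.044 ]
[337   5   7   7  38] [339.8  57.7] [ 0.601 -0.089  0.044]
[401   4   7   8  44] [404.2  57.5] [ 0.6128 -0.1557  0.044 ]
[466   4   6   8  37] [468.5  57.3] [ 0.6246 -0.2223  0.044 ]
```

{"fn": "servo_tool", "kwargs": {
  "rows": [
    [[3.1,-4.4,0,0,0,0],[3.1,-4.4,0,0,0,0],[3.1,-4.4,0,0,0,0],[3.1,-4.4,0,0,0,0],[0,0,4,0,0,0]]
  ]
}}

```text
clock: 2.58
position: [0.5569, 0.1761, 0.1924]
tool_rot: [-3.139, -0.005, 0.175]
force: [1.0, -1.3, -1.2]
grip_width: -0.0
```

{"fn": "servo_tool", "kwargs": {
  "rows": [
    [[0,0,5,0,0,0],[0,0,5,0,0,0],[0,0,2.5,0,0,0],[0,0,0,0,0,0],[0,0,0,0,0,0]]
  ]
}}

```text
clock: 3.2
position: [0.5555, 0.1725, 0.0675]
tool_rot: [-3.142, -0.001, 0.171]
force: [0.3, -0.1, 0.6]
grip_width: -0.0002
```

{"fn": "servo_tool", "kwargs": {
  "rows": [
    [[0,0,0.8,0,0,0],[0,0,0.7,0,0,0],[0,0,0.4,0,0,0],[0,0,0,0,0,0]]
  ]
}}

```text
clock: 3.7
position: [0.5546, 0.173, 0.047]
tool_rot: [3.141, 0.001, 0.173]
force: [0.8, 0.1, -0.1]
grip_width: 0.0001
```

Run:
```python
from workcell import bot
import cv2
print(bot.observe()["position"],bot.observe()["force"])
f=bot.grab_frame("scene")["image"][90:290,180:400]
cv2.imwrite("pics/s2.png",cv2.resize(f[:,:,::-1],None,fx=3,fy=3))
```

```text
[0.55462685 0.17298392 0.04696861] [ 0.78249844  0.12942215 -0.14320069]
```

View pics/s2.png

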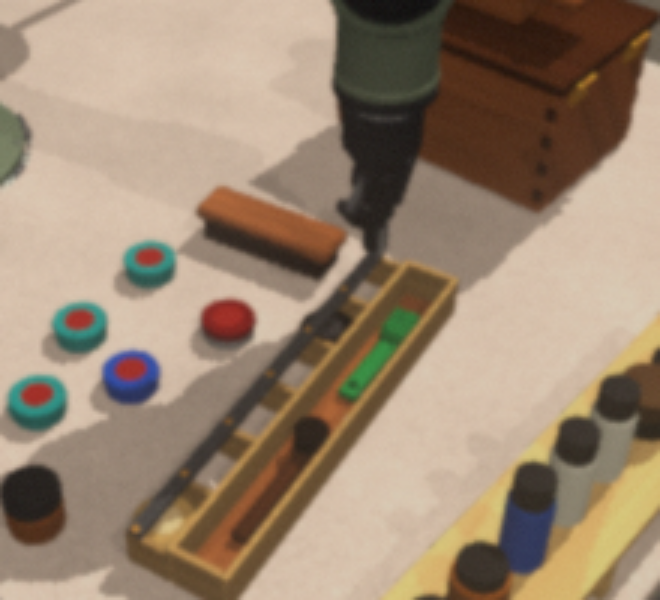

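{"fn": "servo_tool", "kwargs": {
  "rows": [
    [[0,0,0.1,0,0,0],[0,0,0.1,0,0,0],[0,0,0.05,0,0,0],[0,0,0,0,0,0]]
  ]
}}

```text
clock: 4.25
position: [0.5548, 0.173, 0.0448]
tool_rot: [-3.142, 0.0, 0.172]
force: [0.7, 0.3, 0.2]
grip_width: -0.0
```

{"fn": "servo_tool", "kwargs": {
  "rows": [
    [[0,0,0.05,0,0,0],[0,0,0.05,0,0,0],[0,0,0,0,0,0]]
  ]
}}

```text
clock: 4.62
position: [0.5549, 0.1731, 0.0441]
tool_rot: [3.142, -0.0, 0.173]
force: [-2.3, -0.1, 5.9]
grip_width: 0.0002
```

{"fn": "servo_tool", "kwargs": {
  "rows": [
    [[0,0.4,0,0,0,0],[0,0.6,0,0,0,0],[0,0.7,0,0,0,0],[0,0.7,0,0,0,0]]
  ]
}}

```text
clock: 5.12
position: [0.5593, 0.1496, 0.0441]
tool_rot: [-3.141, -0.001, 0.173]
force: [-0.3, 4.5, 5.8]
grip_width: 0.0001
```

{"fn": "servo_tool", "kwargs": {
  "rows": [
    [[0,0.8,0,0,0,0],[0,0.8,0,0,0,0],[0,0.8,0,0,0,0],[0,0.8,0,0,0,0],[0,0.8,0,0,0,0]]
  ]
}}

```text
clock: 5.75
position: [0.5662, 0.1102, 0.0441]
tool_rot: [-3.141, -0.001, 0.173]
force: [-0.4, 4.8, 6.8]
grip_width: 0.0002
```

{"fn": "servo_tool", "kwargs": {
  "rows": [
    [[0,0.8,0,0,0,0],[0,0.8,0,0,0,0],[0,0.8,0,0,0,0],[0,0.8,0,0,0,0],[0,0.8,0,0,0,0]]
  ]
}}

```text
clock: 6.38
position: [0.573, 0.0708, 0.0441]
tool_rot: [-3.141, -0.001, 0.173]
force: [-0.8, 5.0, 6.3]
grip_width: 0.0001
```

{"fn": "servo_tool", "kwargs": {
  "rows": [
    [[0,0.8,0,0,0,0],[0,0.8,0,0,0,0],[0,0.8,0,0,0,0],[0,0.8,0,0,0,0],[0,0.8,0,0,0,0]]
  ]
}}

```text
clock: 7.0
position: [0.5798, 0.0314, 0.0441]
tool_rot: [-3.141, -0.001, 0.173]
force: [-1.3, 4.4, 7.4]
grip_width: 0.0001
```

{"fn": "servo_tool", "kwargs": {
  "rows": [
    [[0,0.8,0,0,0,0],[0,0.6,0,0,0,0],[0,0.4,0,0,0,0],[0,0,0,0,0,0],[0,0,0,0,0,0]]
  ]
}}

```text
clock: 7.62
position: [0.583, 0.0132, 0.0441]
tool_rot: [3.142, -0.001, 0.172]
force: [-0.1, 1.4, 6.1]
grip_width: 0.0004
```

{"fn": "servo_tool", "kwargs": {
  "rows": [
    [[0,0,-1,0,0,0],[0,0,-3.5,0,0,0],[0,0,-3.5,0,0,0],[0,0,-2,0,0,0],[-4.3,-2.1,0,0,0,0]]
  ]
}}

```text
clock: 8.25
position: [0.5384, 0.026, 0.1455]
tool_rot: [3.141, -0.004, 0.17]
force: [-0.2, 1.5, 0.0]
grip_width: 0.0003
```

{"fn": "servo_tool", "kwargs": {
  "rows": [
    [[-4.4,-2,0,0,0,0],[-4.4,-2,0,0,0,0],[0,0,0,0,0,10],[0,0,0,0,0,10],[0,0,0,0,0,9]]
  ],
  "grip": -0.3
}}

```text
clock: 8.88
position: [0.443, 0.0508, 0.1443]
tool_rot: [-3.142, -0.0, -0.339]
force: [1.0, 1.2, 0.7]
grip_width: 0.03
```

{"fn": "servo_tool", "kwargs": {
  "rows": [
    [[0,0,0,0,0,9],[0,0,0,0,0,0],[0,0,0,0,0,0],[0,0,0,0,0,0]]
  ]
}}

```text
clock: 9.38
position: [0.4431, 0.0509, 0.1439]
tool_rot: [-3.142, 0.0, -0.489]
force: [-0.5, 0.2, -0.9]
grip_width: 0.0298
```

```bash
cat > w.py <<'E'
import sys
from m import *
from workcell import bot
n=sys.argv[1]
o=bot.observe(); f=bot.grab_frame("wrist"); C=wcam(f,o["position"],o["tool_rot"])
print(o["clock"],o["position"].round(4),o["tool_rot"].round(4),o["force"].round(1),o["grip_width"])
try: print(red(f,C))
except Exception as e: print(e)
cv2.imwrite(f"pics/{n}.png",f["image"][:,:,::-1])
E
python3 w.py w2
```

```text
9.375 [0.4431 0.0509 0.1439] [-3.1415e+00  1.0000e-04 -4.8880e-01] [-0.5  0.2 -0.9] 0.029797935930203894
(array([ 226,  101,   56,   58, 2533], dtype=int32), array([253.44058429, 129.72127912]), array([0.49233647, 0.02563232]), (0.49169134521484376, 0.025957870483398437, 25.669525146484375))
```

View pics/w2.png

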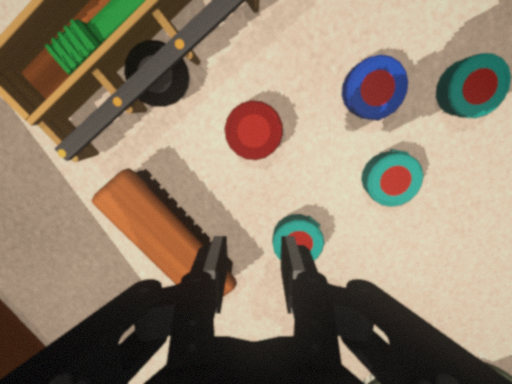

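{"fn": "servo_tool", "kwargs": {
  "rows": [
    [[0,0,4,0,0,0],[0,0,4,0,0,0],[0,0,3,0,0,0],[0,0,1.5,0,0,0],[0,0,0,0,0,0]]
  ]
}}

```text
clock: 10.05
position: [0.4427, 0.051, 0.0184]
tool_rot: [3.141, 0.001, -0.49]
force: [0.1, -0.7, -0.2]
grip_width: 0.0297
```

{"fn": "servo_tool", "kwargs": {
  "rows": [
    [[0,0,0.7,0,0,0],[0,0,0.4,0,0,0],[0,0,0.2,0,0,0],[0,0,0,0,0,0]]
  ]
}}

```text
clock: 10.55
position: [0.4431, 0.0511, 0.0059]
tool_rot: [-3.142, -0.0, -0.491]
force: [-0.0, 0.1, 0.5]
grip_width: 0.0297
```

```bash
python3 w.py w3
python3 - <<'E'
from workcell import bot
import cv2
f=bot.grab_frame("side")["image"][150:250,190:330]
cv2.imwrite("pics/d3.png",cv2.resize(f[:,:,::-1],None,fx=5,fy=5,interpolation=2))
E
```

```text
10.55 [0.4431 0.0511 0.0059] [-3.1415e+00 -1.0000e-04 -4.9070e-01] [-0.   0.1  0.5] 0.029691684273925253
(array([497, 232,  15,  42, 447], dtype=int32), array([505.4049217 , 253.79865772]), array([ 0.38978914, -0.06191574]), (0.388929931640625, -0.06447164154052734, 11.842764854431152))
```

View pics/w3.png

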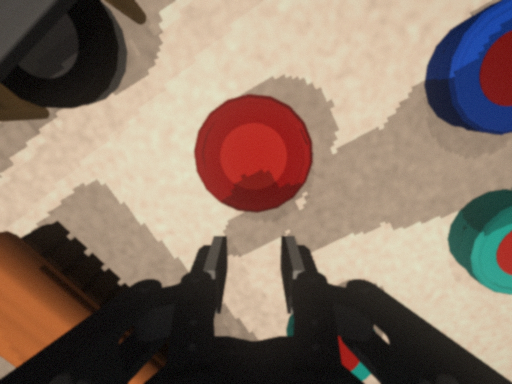

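View pics/d3.png

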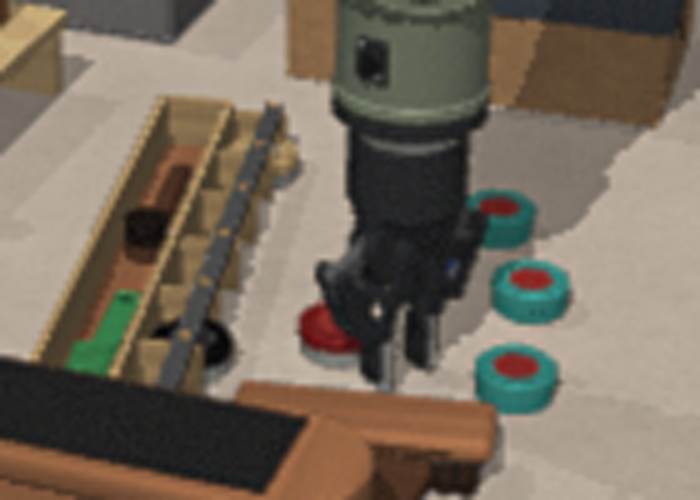

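{"fn": "servo_tool", "kwargs": {
  "rows": [
    [[1,0,0,0,0,0],[0.6,0,0,0,0,0],[0.6,0,0,0,0,0],[0.5,0,0,0,0,0],[0,0,0,0,0,0]]
  ]
}}

```text
clock: 11.28
position: [0.4672, 0.0381, 0.0058]
tool_rot: [-3.141, -0.0, -0.491]
force: [-0.2, -0.2, -0.4]
grip_width: 0.03
```

```bash
python3 w.py w4
```

```text
11.275 [0.4672 0.0381 0.0058] [-3.1415e+00 -1.0000e-04 -4.9120e-01] [-0.2 -0.2 -0.4] 0.030025866231273197
(array([ 465,  100,   47,   68, 2555], dtype=int32), array([491.03444227, 135.90528376]), array([ 0.47496885, -0.0828229 ]), (0.47366049194335935, -0.0860190200805664, 14.53305435180664))
```

View pics/w4.png

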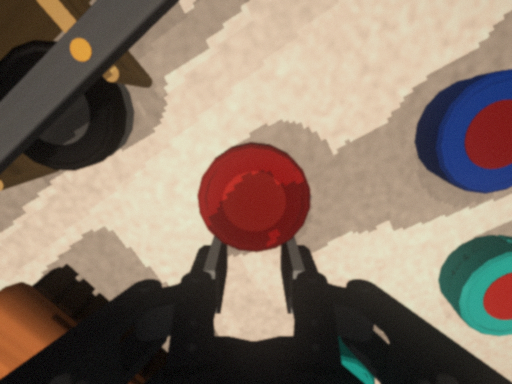

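```bash
sed -i 's/s\[j\]\[2\]<70 and s\[j\]\[3\]<70/s[j][2]<150 and s[j][3]<150/' m.py
cat >> w.py <<'E'
o0=np.array([.5892,-.022]);ex=np.array([.9847,.174]);ey=np.array([-.174,.9847])
p=np.array(red(f,C)[3][:2]); u=np.array([np.cos(o["tool_rot"][2]),np.sin(o["tool_rot"][2])]);v=np.array([u[1],-u[0]])
t=o["position"][:2]
print("tin rack",((p-o0)@ex-.039).round(4),((p-o0)@ey).round(4)," tool frame",((p-t)@u).round(4),((p-t)@v).round(4)," tcp rack",((t-o0)@ex-.039).round(4),((t-o0)@ey).round(4))
E
python3 w.py w5
```

```text
11.325 [0.4669 0.0382 0.0058] [-3.1416e+00  1.0000e-04 -4.9100e-01] [-0.2 -0.4  1.3] 0.029736550954431343
(array([ 199,  143,  111,  107, 9218], dtype=int32), array([253.90453461, 196.68062486]), array([0.49887578, 0.02156415]), (0.4974661865234375, 0.02235616111755371, 26.499462127685547))
tin rack -0.1216 0.0596  tool frame 0.0344 -0.0004  tcp rack -0.1489 0.0806
```

{"fn": "servo_tool", "kwargs": {
  "rows": [
    [[0.5,-0.02,0,0,0,0],[0.6,-0.03,0,0,0,0],[0.6,-0.03,0,0,0,0],[0.6,-0.03,0,0,0,0],[0.6,-0.03,0,0,0,0]]
  ]
}}

```text
clock: 12.0
position: [0.4935, 0.0257, 0.0058]
tool_rot: [3.142, 0.0, -0.491]
force: [-0.3, 0.4, -0.6]
grip_width: 0.0299
```

{"fn": "servo_tool", "kwargs": {
  "rows": [
    [[0.6,-0.03,0,0,0,0],[0.5,-0.02,0,0,0,0],[0.3,0,0,0,0,0],[0,0,0,0,0,0]]
  ]
}}

```text
clock: 12.5
position: [0.5059, 0.0196, 0.0058]
tool_rot: [-3.141, -0.0, -0.491]
force: [0.7, -0.3, -0.6]
grip_width: 0.03
```

```bash
python3 w.py w6
```

```text
12.5 [0.5059 0.0196 0.0058] [-3.1415e+00 -1.0000e-04 -4.9100e-01] [ 0.7 -0.3 -0.6] 0.029987063208210724
(array([ 198,  144,  111,  107, 9200], dtype=int32), array([253.71793478, 197.48097826]), array([0.53751994, 0.00322325]), (0.53609130859375, 0.003950219869613647, 26.471899032592773))
tin rack -0.0868 0.0348  tool frame 0.034 -0.0004  tcp rack -0.1138 0.0555
```

View pics/w6.png

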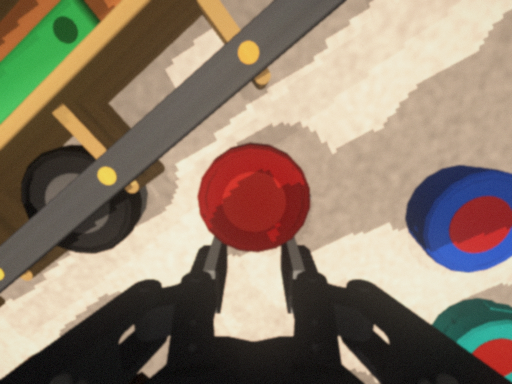

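{"fn": "servo_tool", "kwargs": {
  "rows": [
    [[-1,0,0,0,0,0],[-2.5,0,0,0,0,0],[0,0,0,0,0,-9.5],[0,0,0,0,0,-9.5],[0,0,0,0,0,-9.5]]
  ]
}}

```text
clock: 13.18
position: [0.4741, 0.0367, 0.0059]
tool_rot: [-3.142, 0.0, 0.013]
force: [0.5, 0.1, -0.7]
grip_width: 0.0298
```

{"fn": "servo_tool", "kwargs": {
  "rows": [
    [[0,0,0,0,0,-9.7],[0,2,0,0,0,0],[0,2.3,0,0,0,0],[0,0,0,0,0,0],[0,0,0,0,0,0]]
  ]
}}

```text
clock: 13.8
position: [0.4819, -0.0053, 0.0058]
tool_rot: [-3.141, 0.0, 0.177]
force: [-0.4, -0.8, -0.7]
grip_width: 0.0302
```

```bash
python3 w.py w7
```

```text
13.8 [ 0.4819 -0.0053  0.0058] [-3.1411e+00  1.0000e-04  1.7660e-01] [-0.4 -0.8 -0.7] 0.03018017496949943
(array([  197,    97,   116,   116, 10515], dtype=int32), array([254.86504993, 154.49481693]), array([0.5372429 , 0.00478645]), (0.5356542358398437, 0.00453928279876709, 26.061399459838867))
tin rack -0.0871 0.0355  tool frame 0.0546 -0.0003  tcp rack -0.1417 0.0351
```

View pics/w7.png

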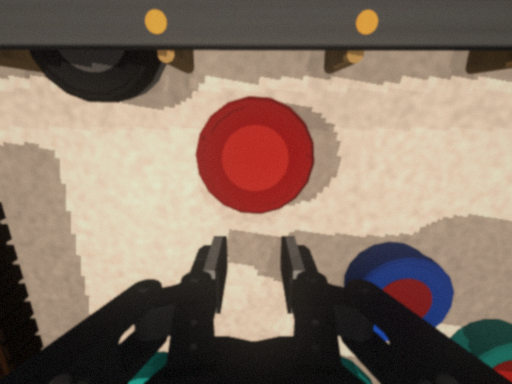

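{"fn": "servo_tool", "kwargs": {
  "rows": [
    [[0,0.22,0,0,0,0],[1,0,0,0,0,0],[0.7,0,0,0,0,0],[0.6,0,0,0,0,0],[0.6,0,0,0,0,0]]
  ]
}}

```text
clock: 14.48
position: [0.5116, -0.0031, 0.0057]
tool_rot: [-3.142, 0.0, 0.176]
force: [-1.0, 0.3, 0.2]
grip_width: 0.03
```

{"fn": "servo_tool", "kwargs": {
  "rows": [
    [[0.4,0,0,0,0,0],[0,0,0,0,0,0],[0,0,0,0,0,0]]
  ]
}}

```text
clock: 14.85
position: [0.5151, -0.0026, 0.0058]
tool_rot: [3.142, 0.0, 0.176]
force: [0.2, -0.4, 0.6]
grip_width: 0.0296
```

```bash
python3 w.py w8
```

```text
14.85 [ 0.5151 -0.0026  0.0058] [3.1416e+00 1.0000e-04 1.7590e-01] [ 0.2 -0.4  0.6] 0.02956095530159113
(array([ 199,  147,  111,  104, 9204], dtype=int32), array([253.58713603, 197.27205563]), array([0.55064411, 0.00457825]), (0.5493296508789063, 0.0043962917327880855, 26.57547378540039))
tin rack -0.0737 0.0329  tool frame 0.0349 -0.0009  tcp rack -0.1086 0.032
```

View pics/w8.png

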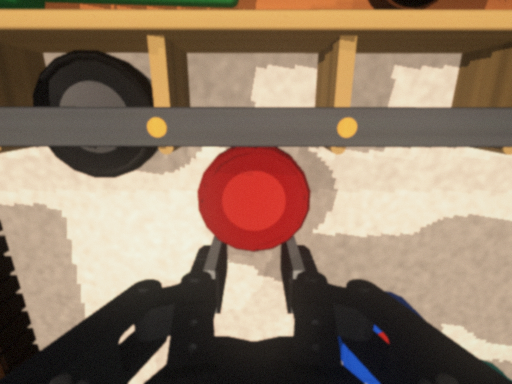

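{"fn": "servo_tool", "kwargs": {
  "rows": [
    [[0.5,-0.01,0,0,0,0],[0.7,0,0,0,0,0],[0.7,0,0,0,0,0],[0.7,0,0,0,0,0],[0.5,0,0,0,0,0]]
  ]
}}

```text
clock: 15.52
position: [0.5463, 0.0031, 0.0058]
tool_rot: [-3.142, -0.0, 0.176]
force: [-0.5, 0.6, -0.0]
grip_width: 0.0297
```

{"fn": "servo_tool", "kwargs": {
  "rows": [
    [[0.3,0,0,0,0,0],[0.1,0,0,0,0,0],[0,0,0,0,0,0],[0,0,0,0,0,0]]
  ]
}}

```text
clock: 16.02
position: [0.5496, 0.0037, 0.0058]
tool_rot: [-3.142, -0.0, 0.176]
force: [0.2, 0.3, -0.4]
grip_width: 0.0298
```

```bash
python3 w.py w9
```

```text
16.025 [0.5496 0.0037 0.0058] [-3.1416 -0.      0.176 ] [ 0.2  0.3 -0.4] 0.02975421333078113
(array([ 199,  144,  112,   53, 4449], dtype=int32), array([253.84535851, 174.37469094]), array([0.59592483, 0.01265229]), (0.586298583984375, 0.01063603401184082, 25.808191299438477))
tin rack -0.0362 0.0326  tool frame 0.0373 -0.0004  tcp rack -0.0735 0.0322
```

View pics/w9.png

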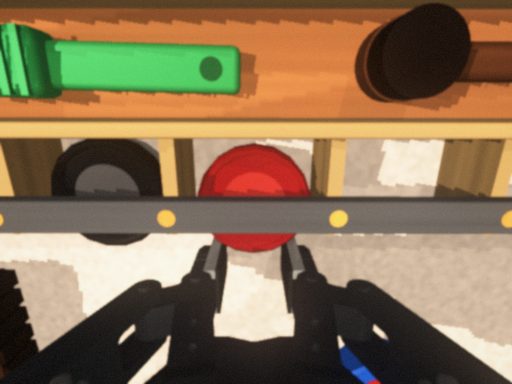

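{"fn": "servo_tool", "kwargs": {
  "rows": [
    [[0.1,0,0,0,0,0],[0.1,0,0,0,0,0],[0.1,0,0,0,0,0],[0,0,0,0,0,0]]
  ]
}}

```text
clock: 16.58
position: [0.5527, 0.0043, 0.0058]
tool_rot: [-3.142, -0.0, 0.176]
force: [0.1, -0.5, 0.2]
grip_width: 0.03
```

{"fn": "servo_tool", "kwargs": {
  "rows": [
    [[0.05,0,0,0,0,0],[0.05,0,0,0,0,0],[0,0,0,0,0,0]]
  ]
}}

```text
clock: 16.95
position: [0.5537, 0.0044, 0.0058]
tool_rot: [-3.142, -0.0, 0.176]
force: [-1.0, 0.5, -0.2]
grip_width: 0.0299
```

{"fn": "servo_tool", "kwargs": {
  "rows": [
    [[0.05,0,0,0,0,0],[0.05,0,0,0,0,0],[0,0,0,0,0,0]]
  ]
}}

```text
clock: 17.32
position: [0.5547, 0.0046, 0.0058]
tool_rot: [-3.142, -0.0, 0.176]
force: [-0.2, -0.7, 0.5]
grip_width: 0.0299
```

{"fn": "servo_tool", "kwargs": {
  "rows": [
    [[0.05,0,0,0,0,0],[0.05,0,0,0,0,0],[0,0,0,0,0,0]]
  ]
}}

```text
clock: 17.7
position: [0.5553, 0.0047, 0.0057]
tool_rot: [3.142, 0.001, 0.176]
force: [-3.2, 0.2, 1.8]
grip_width: 0.0296
```

```bash
python3 w.py w10
```

```text
17.7 [0.5553 0.0047 0.0057] [3.1416e+00 7.0000e-04 1.7590e-01] [-3.2  0.2  1.8] 0.02962454051571085
(array([ 198,  155,  113,   55, 5422], dtype=int32), array([253.75064552, 184.09959425]), array([0.59712625, 0.01289444]), (0.58940185546875, 0.011391756057739257, 26.183732986450195))
tin rack -0.033 0.0328  tool frame 0.0348 -0.0006  tcp rack -0.0677 0.0322
```

View pics/w10.png

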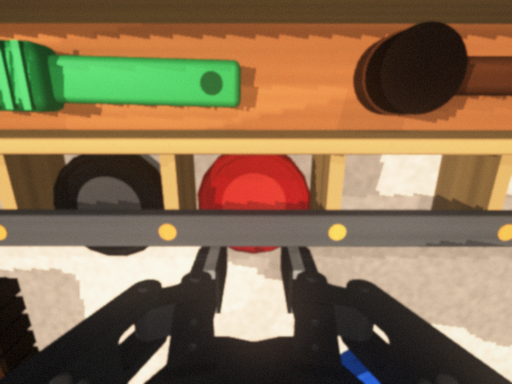

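{"fn": "servo_tool", "kwargs": {
  "rows": [
    [[0.05,0,0,0,0,0],[0.05,0,0,0,0,0],[0,0,0,0,0,0]]
  ]
}}

```text
clock: 18.12
position: [0.5556, 0.0047, 0.0056]
tool_rot: [3.141, 0.002, 0.176]
force: [-8.5, -1.2, 3.4]
grip_width: 0.03
```

{"fn": "servo_tool", "kwargs": {
  "rows": [
    [[-0.3,0,0,0,0,0],[-1,0,0,0,0,0],[-2,0,0,0,0,0],[0,0,0,0,0,0],[0,0,-4,0,0,0]]
  ]
}}

```text
clock: 18.75
position: [0.523, -0.0006, 0.0446]
tool_rot: [-3.141, 0.003, 0.177]
force: [1.1, 1.1, -0.7]
grip_width: 0.0301
```

{"fn": "servo_tool", "kwargs": {
  "rows": [
    [[0,0,-5,0,0,0],[0,0,-5,0,0,0],[-2,0,-4,0,0,0],[-2,0,-2,0,0,0],[0,0,0,0,0,0]]
  ]
}}

```text
clock: 19.38
position: [0.485, -0.0081, 0.2074]
tool_rot: [3.14, -0.003, 0.175]
force: [-0.4, -0.2, -0.2]
grip_width: 0.0297
```

```bash
python3 w.py w11;  python3 - <<'E'
from workcell import bot
import cv2
f=bot.grab_frame("side")["image"][150:250,190:330]
cv2.imwrite("pics/d11.png",cv2.resize(f[:,:,::-1],None,fx=5,fy=5,interpolation=2))
E
```

```text
19.375 [ 0.485  -0.0081  0.2074] [ 3.1405e+00 -3.0000e-03  1.7550e-01] [-0.4 -0.2 -0.2] 0.029712500198137648
(array([230,  53,  47,  22, 785], dtype=int32), array([253.03566879,  64.92101911]), array([0.60128592, 0.01399611]), (0.5935136108398438, 0.012661626815795898, 24.50695037841797))
tin rack -0.0287 0.0334  tool frame 0.1105 -0.0015  tcp rack -0.1392 0.0318
```

View pics/w11.png

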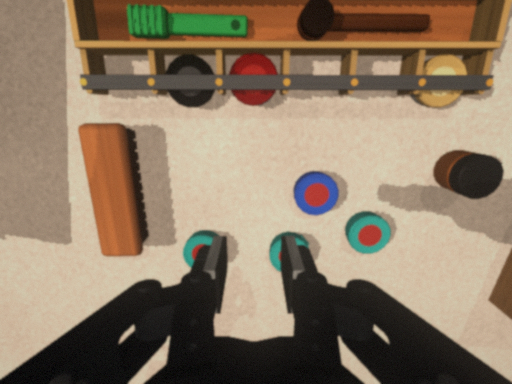

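View pics/d11.png

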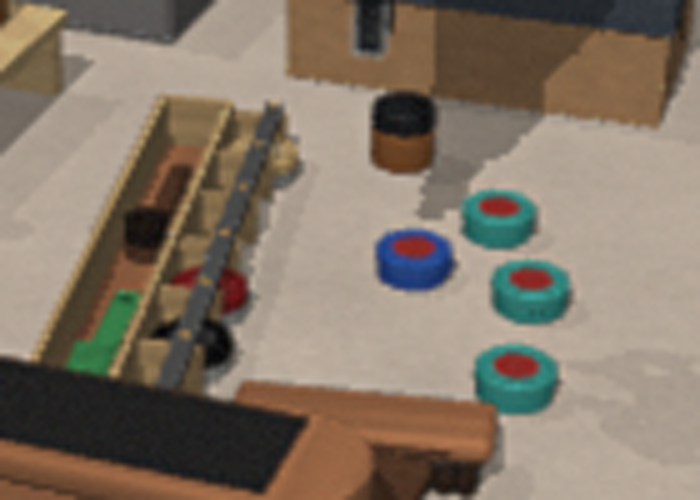

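{"fn": "servo_tool", "kwargs": {
  "rows": [
    [[0,0,0,0,0,0],[0,0,0,0,0,0]]
  ]
}}

```text
clock: 19.73
position: [0.4848, -0.0076, 0.2051]
tool_rot: [-3.141, 0.001, 0.176]
force: [0.5, -0.0, 0.2]
grip_width: 0.0301
```

Run:
```python
from workcell import bot
print(bot.observe()["qd"].round(3), bot.job_done())
```

```text
the job is handed in; nothing more can be done
[ 0.001 -0.005 -0.001  0.003 -0.     0.002  0.001] None
```

The job is done and handed in at about 19.7 s.

- **Rail:** I ran the closed fingertips along it from the shine-box end with about 6–7 N of downward force. They passed over gaps one and two and stopped over the third at about y = +36 mm in the rack's frame, where I lifted off.
- **Tin:** I pushed the dark red tin flat along the cabinet top with slightly opened fingertips, first diagonally to line it up with the gap, then straight in. It stopped against the back with a reaction of about 8.5 N.

**Last checks:**
- The wrist view shows the red tin in line with the black tin, which was already home.
- The measured tin centre just before I backed off was about x = -33 mm, y = +33 mm in the rack's frame, against a nominal -35 mm and +34 mm.
- A final reading from the retreat view gave x = -29 mm, but the rail hides part of the tin there, so I don't rely on it.
- The other things look unmoved by eye in the last wrist and side pictures; I did not re-measure their positions.
- The arm ended clear at z of about 0.2 m, with wrist force near zero.

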